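# Start the rotor lid screw

## Task

Take the black-knobbed lid screw out of the tube rack and stand it in the threaded hub of the centrifuge rotor. Letting it bear lightly on the thread, turn it backward (anticlockwise from above) until you feel it drop in, then turn it forward (clockwise) one full turn without forcing it. Finish while still gripping the knob and holding the screw upright, started by that one turn; leave the tubes, the specimen cup and the forceps alone.

Things in the scene. Friction and masses are not known exactly. Their poses are not given: they have to be found in the camera images.
- screw: loose lid screw, 130 to 210 g: knob on an 18.4 mm steel shank. Origin on its axis at the lower flank of its first thread; z up toward the knob. Below the origin a plain nose 24 mm long, the last 8 mm tapering to 8 mm. Right-hand two-start thread, 24 mm across, 10 mm advance per turn, 0.6 turn long. At the start it stands in a rack hole, hanging by its knob.
- knob (a point): centre of the screw's black fluted round knob, 44 mm across and 28 mm tall, red stripe on top, 48 mm above the screw's origin (knob underside at 34 mm, top at 62 mm).
- stripe (a point): outer end of the red stripe on the knob's top, 16 mm from the screw's axis along the screw's x; shows how far it is turned.
- hub: brass bush with the female thread, fixed in the rotor's centre. Origin on its axis, 83 mm above the bench, where the screw's origin comes to rest once dropped in; z up. Bore 20 mm inside the thread, 26 mm above it. Until dropped in, the screw rests 0 to 5 mm higher by its angle.
- hub_mouth (a point): on the hub's axis level with the lid's top, 12 mm above the hub's origin. The thread's start angle is hidden. Turned backward (anticlockwise from above) the resting screw climbs 5 mm per half turn, then drops 5 mm, twice a turn. From a drop it sinks 10 mm per turn forward, and stays where it is left.
- rotor: heavy dark centrifuge rotor, fixed, 180 mm across, standing on the bench with its clear lid on. Origin on the bench under its axis. Lid top 95 mm up, with a 32 mm centre hole (raised metal rim 0.5 mm) over the hub. The screw's knob would touch the lid only after 2.2 turns.
- rack: orange tube rack, fixed, 100 x 150 x 75 mm, two rows of three 32 mm holes. Origin under its centre. Hole centres at x -24 and 24, y -48, 0 and 48 mm; the screw stands in hole (-24, -48), loose by 4 mm.
- tube_a: capped empty tube, blue cap, 34 mm across and 112 mm tall, in the rack at (-24, 48) mm, its cap top 117 mm above the bench. Leave alone. Origin at its foot.
- tube_b: the same with a green cap, in the rack at (24, 48) mm. Leave alone.
- cup: white specimen cup with a red lid, 66 mm across and 69 mm tall, on the bench. Leave alone. Origin under its centre.
- forceps: steel forceps, 135 mm long, lying on the bench along their x. Leave alone. Origin underneath near the middle.

How it is judged (in metres and radians):
On the way, in this order (a step that is already met when the one before it is completed fails the run):
1. upright in the hub and bearing on its thread, the screw is on the last part of the ramp, just before the drop (contact force between screw and hub above 0.2 N and z of screw in the frame of hub between 0.0037 and 0.0065 m and horizontal distance between screw and hub below 0.0025 m and angle between screw's own z axis and vertical below 0.12 rad and ((x of stripe in the frame of hub below 0 m and y of stripe in the frame of hub between -0.0035 and 0.0068 m) or (x of stripe in the frame of hub above 0 m and y of stripe in the frame of hub between -0.0068 and 0.0035 m))), for 0.05 s.
2. turned back past the thread's end, it drops (not down the ramp, as it would if turned forward) (z of screw in the frame of hub between 0.0013 and 0.0035 m and horizontal distance between screw and hub below 0.0025 m and angle between screw's own z axis and vertical below 0.12 rad and ((x of stripe in the frame of hub below 0 m and y of stripe in the frame of hub between -0.0113 and 0.0017 m) or (x of stripe in the frame of hub above 0 m and y of stripe in the frame of hub between -0.0017 and 0.0113 m))).
3. it has dropped in between the threads (z of screw in the frame of hub below 0.0012 m and horizontal distance between screw and hub below 0.0025 m and angle between screw's own z axis and vertical below 0.12 rad), for 0.05 s.
At the end, for the whole second after the job is handed in: the screw's first thread is 10 mm (+-2.5) below its dropped level in the hub (one turn, +-1/4), within 2.5 mm of the hub's axis and 0.07 rad of upright, at rest, gripped by the fingers with over 3 N (z of screw in the frame of hub between -0.0125 and -0.0075 m and horizontal distance between screw and hub below 0.0025 m and angle between screw's own z axis and vertical below 0.07 rad and contact force between the fingers and screw above 3 N and linear speed of screw below 0.02 m/s); the arm keeps its last pose, push and grip.
It fails at once if the screw is forced into the thread (more than 60 N between them) (contact force between screw and hub above 60 N).
It fails at once if a bystander is disturbed (moved over 30 mm) (distance of any of tube_a, tube_b, cup, forceps from where it was at the start of the episode above 0.03 m).
It also fails if it takes over 72 s, if anything falls off the work surface, if the arm or the gripper's body presses on something with over 40 N, if the wrist force passes 120 N, or if a joint passes its speed limit or range.

## Robot

A 6-joint arm with a two-finger parallel gripper is mounted at the origin on the work surface. World frame = base frame: x ahead of the robot, y to its left, z up, the work surface at z = 0. Lengths are in m, angles in degrees, forces in N, time in s.
With the tool pointing down it reaches from about 0.375 to 0.75 m from the base axis. Payload 9 kg.
Tool frame: the origin (TCP) lies where the fingers leave the gripper's body, on its centre line; the fingertips stand 73 mm ahead of it and the grasp point (between the pads) lies 54 mm ahead of it (robot.tip_reach is the distance from the TCP to the fingertips, in m); z points along the fingers, y is the direction in which the jaws open and shut (so a half turn about z gives the same grasp; the last joint's range is limited). The gripper opens to 85 mm and grips with 20 to 120 N. Pads are 22 mm wide; open, the fingers measure 114 mm over their backs; the gripper's body (76 mm by 85 mm) begins 54 mm behind the grasp point. The pads swing forward as they close: fully open they stand 13 mm farther back than shut.
Start: joints at [-85.182, 5.964, 5.575, 89.605, 0, 77.527], TCP at [0.178, -0.573, 0.304] pointing down, gripper open.
Joint ranges: [-171.21, 171.21], [-48.23, 106.86], [-62.78, 66.21], [-105.2, 120.99], [-86.42, 89.51], [-180, 180]. Speed limits (degrees/s): [127.2, 127.2, 147.25, 180, 180, 180].

## Interface

Orientations are given as [roll, pitch, yaw] about the fixed x, y, z axes, in that order (R = Rz(yaw) Ry(pitch) Rx(roll)).
In Python, from plant import robot gives the robot as it stands. Calls block until the motion is done:
- robot.move_pose(position, orientation): joint-space move of the TCP to a pose.
- robot.line_to(position, vel=0.15, rotation=None, guard=None): straight line of the TCP; rotation=None keeps the orientation; vel is the mean speed in m/s. With guard (N) it stops when the force on the tool has changed by that much, and returns True; else False.
- robot.goto_joints(angles): joint-space move.
- robot.set_gripper(opening): finger opening in m; the grip force is fixed at half the most; returns when the fingers have stopped.
- robot.pause(seconds).
- robot.ik(position, orientation): joint angles nearest the present ones, or None.
- robot.observe(): the state.
- robot.grab_frame(name): name is "scene" or "top" or "wrist"; returns the picture (480x640x3 uint8, blue, green, red); there is no depth.
- robot.get_calibration(name): a dict with "vertical_fov" (degrees; the focal length in pixels is half the picture's height over the tangent of half this angle, whatever the lens; pixels are square), "cx", "cy" (the principal point, pixels), "rvec" (rotation vector, rad) and "tvec" (3), from world to camera coordinates, as OpenCV has them. Camera axes: x right, y down, z forward; pixel columns grow to the right and rows downward; lengths in m; the calibration is good to about 2 mm. A picture is of the moment at which its call begins: read the wrist's pose just before it. get_calibration takes no time and is no camera call; for the wrist camera it gives the pose at the moment of the call.
A pose or a line that the arm cannot do raises robot.IKError and nothing moves.
- robot.job_done(): hands the job in, once; it reports no verdict.
The state is a dict: "time": time; "q": joint angles; "qvel": joint speeds; "joint_torque": joint torques, N m; "tool_pos": TCP position; "tcp_rot": TCP orientation; "ft_force": force on the tool from outside, world axes, zero at the start; "torque": the same for the moment, N m; "gripper_width": finger opening in m.
Only numpy, scipy, OpenCV 4.12 (cv2) and the standard library are available. Lean on these libraries where they do the work, as an engineer would, in place of code of your own. Each camera call takes 0.05 s, during which the arm holds its last target.

## Working session

There is one attempt and no reset: what is moved stays moved. The work goes in short steps, each a Python script; the robot and the scene stay as the last script left them, time stands still between calls to the robot, and variables do not carry over. Pictures are saved under pics/ and viewed, and the job is handed in when it is done.

```bash
ls; mkdir -p pics
python3 - <<'E'
from plant import robot
import cv2
for n in ["scene","top","wrist"]:
    c=robot.get_calibration(n); print(n,c)
    cv2.imwrite(f"pics/{n}0.png",robot.grab_frame(n))
o=robot.observe(); print({k:o[k] for k in ("time","tool_pos","tcp_rot","ft_force","gripper_width")}, robot.tip_reach)
E
```

```text
pics
scene {'vertical_fov': 45.11244945218033, 'cx': 314.43410822338666, 'cy': 243.1250457044818, 'rvec': array([ 1.08469196,  2.4896421 , -0.95214437]), 'tvec': array([ 0.42281107, -0.27329642,  1.17518635])}
top {'vertical_fov': 45.56780515296224, 'cx': 310.15274892463617, 'cy': 251.5565596602431, 'rvec': array([ 2.14291292, -2.15738643,  0.121756  ]), 'tvec': array([0.03402863, 0.58655411, 1.07593978])}
wrist {'vertical_fov': 61.90768013662685, 'cx': 317.49323625475694, 'cy': 237.83511272964094, 'rvec': array([-2.31808   ,  1.70532124,  0.27159818]), 'tvec': array([-0.59879194, -0.03974018,  0.38136427])}
{'time': 0.15, 'tool_pos': array([ 0.17834629, -0.5726987 ,  0.30330929]), 'tcp_rot': array([-1.79942562e+02, -1.34684184e-02,  1.72912417e+01]), 'ft_force': array([-0.54925897,  0.61147096,  0.39375616]), 'gripper_width': 0.08546718251240068} 0.0726
```

View pics/scene0.png

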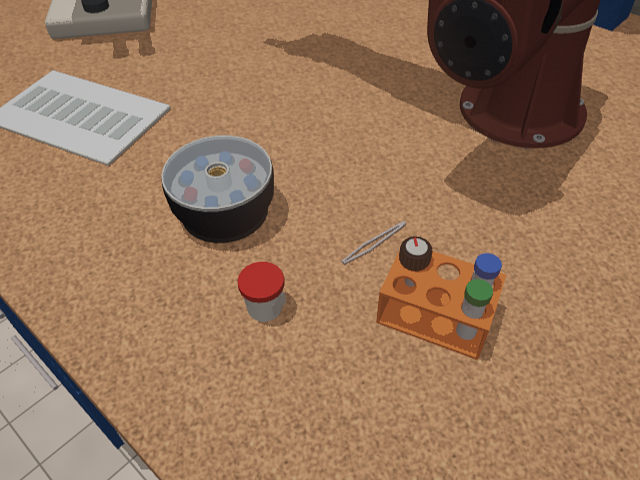

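View pics/top0.png

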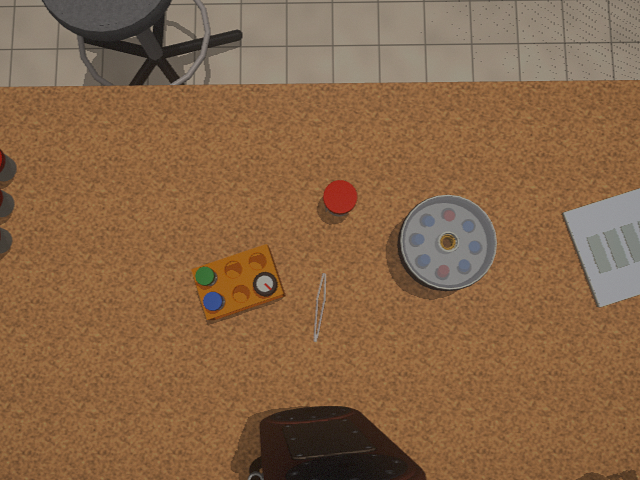

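View pics/wrist0.png

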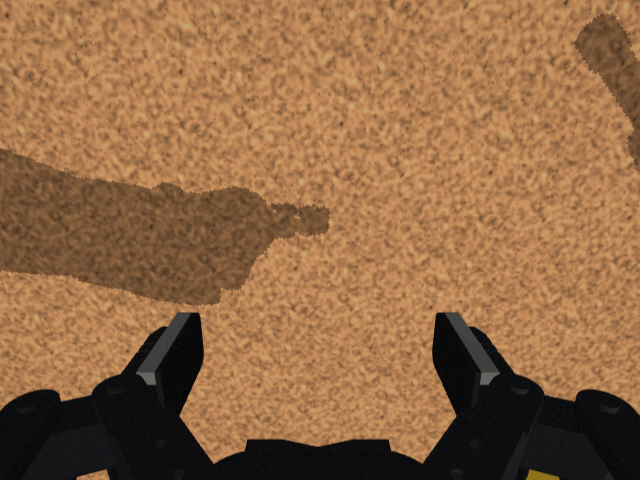

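```bash
cat > h.py <<'E'
import numpy as np, cv2
from plant import robot
def K(c):
    f=240/np.tan(np.radians(c["vertical_fov"])/2)
    return np.array([[f,0,c["cx"]],[0,f,c["cy"]],[0,0,1]])
def toplane(c,uv,z):
    R=cv2.Rodrigues(np.array(c["rvec"]))[0]; t=np.array(c["tvec"]).ravel()
    d=R.T@np.linalg.inv(K(c))@np.array([uv[0],uv[1],1.]); o=-R.T@t
    return o+d*(z-o[2])/d[2]
def proj(c,P):
    return cv2.projectPoints(np.array(P,float).reshape(-1,3),np.array(c["rvec"]),np.array(c["tvec"]),K(c),None)[0].reshape(-1,2)
def st():
    o=robot.observe(); return o
E
python3 - <<'E'
from h import *
c=robot.get_calibration("top")
for n,uv,z in [("hub",(448,242),.095),("knob",(264,284),.103),("blue",(213,301),.117),("green",(205,276),.117),("cup",(340,197),.069)]:
    print(n,toplane(c,uv,z))
im=cv2.imread("pics/top0.png")
a=cv2.resize(im[215:275,410:490],None,fx=5,fy=5,interpolation=cv2.INTER_CUBIC)
b=cv2.resize(im[250:310,225:305],None,fx=5,fy=5,interpolation=cv2.INTER_CUBIC)
cv2.imwrite("pics/crop1.png",np.hstack([a,b]))
s=cv2.imread("pics/scene0.png")
cv2.imwrite("pics/crop2.png",np.hstack([cv2.resize(s[145:205,180:260],None,fx=5,fy=5,interpolation=cv2.INTER_CUBIC),cv2.resize(s[225:285,375:455],None,fx=5,fy=5,interpolation=cv2.INTER_CUBIC)]))
E
```

```text
hub [ 0.59528202 -0.22499719  0.095     ]
knob [0.51951251 0.11365229 0.103     ]
blue [0.48866457 0.20370407 0.117     ]
green [0.53368684 0.21885443 0.117     ]
cup [ 0.68756709 -0.02807443  0.069     ]
```

View pics/crop1.png

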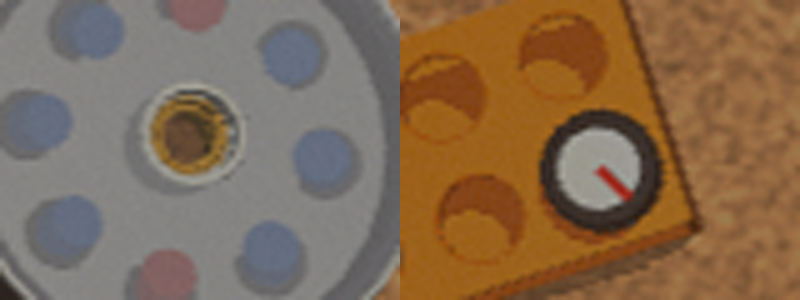

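View pics/crop2.png

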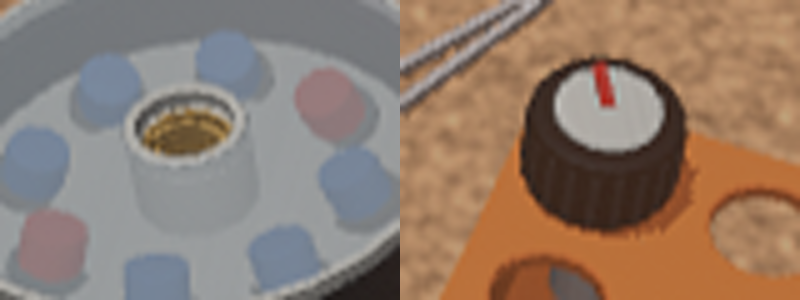

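Run:
```python
from h import *
from scipy.spatial.transform import Rotation as Ro
c=robot.get_calibration("wrist"); o=robot.observe()
R=cv2.Rodrigues(c["rvec"])[0]; C=-R.T@c["tvec"].ravel()
T=Ro.from_euler('xyz',o["tcp_rot"],degrees=True).as_matrix()
print("cam in tool",T.T@(C-o["tool_pos"])); print((T.T@R.T).round(3)); print(o["q"])
# hub seen by scene cam
s=robot.get_calibration("scene")
# rim ellipse centre in crop2 ~ (187,128)/5+(180,145)
print("hub scene",toplane(s,(180+186/5,145+128/5),.0955),"top",toplane(robot.get_calibration("top"),(410+192/5,215+134/5),.0955))
print("knob scene top",toplane(s,(375+609/5,225+108/5),.103),"top",toplane(robot.get_calibration("top"),(225+201/5,250+171/5),.103))
for yaw in (-90,-45,0,45,90,135,180):
    for p in ([.595,-.225,.19],[.52,.113,.155],[.52,.113,.28]):
        try: print(yaw,p,np.round(robot.ik(p,[180,0,yaw]),1))
        except Exception as e: print(e)
```

```text
cam in tool [ 0.07985075 -0.00042538 -0.07073602]
[[ 0.    -0.951 -0.309]
 [ 1.     0.    -0.001]
 [ 0.001 -0.309  0.951]]
[-8.51808631e+01  5.99307172e+00  5.54062455e+00  8.96065438e+01
  7.46080288e-04  7.75278881e+01]
hub scene [ 0.60214211 -0.22461329  0.0955    ] top [ 0.59557761 -0.22563047  0.0955    ]
knob scene top [0.44951165 0.1915652  0.103     ] top [0.51913309 0.11146302 0.103     ]
-90 [0.595, -0.225, 0.19] [ -32.5   12.7    1.2   78.4    0.  -122.5]
-90 [0.52, 0.113, 0.155] [ -1.8  -4.4 -20.4  74.    0.  -91.8]
-90 [0.52, 0.113, 0.28] [ -1.8  -6.1  -9.   87.1   0.  -91.8]
-45 [0.595, -0.225, 0.19] [ -32.5   12.7    1.2   78.4    0.  -167.5]
-45 [0.52, 0.113, 0.155] [  -1.8   -4.4  -20.4   74.     0.  -136.8]
-45 [0.52, 0.113, 0.28] [  -1.8   -6.1   -9.    87.1    0.  -136.8]
0 [0.595, -0.225, 0.19] [-32.5  12.7   1.2  78.4   0.  147.5]
0 [0.52, 0.113, 0.155] [ -1.8  -4.4 -20.4  74.    0.  178.2]
0 [0.52, 0.113, 0.28] [ -1.8  -6.1  -9.   87.1   0.  178.2]
45 [0.595, -0.225, 0.19] [-32.5  12.7   1.2  78.4   0.  102.5]
45 [0.52, 0.113, 0.155] [ -1.8  -4.4 -20.4  74.    0.  133.2]
45 [0.52, 0.113, 0.28] [ -1.8  -6.1  -9.   87.1   0.  133.2]
90 [0.595, -0.225, 0.19] [-32.5  12.7   1.2  78.4   0.   57.5]
90 [0.52, 0.113, 0.155] [ -1.8  -4.4 -20.4  74.    0.   88.2]
90 [0.52, 0.113, 0.28] [-1.8 -6.1 -9.  87.1  0.  88.2]
135 [0.595, -0.225, 0.19] [-32.5  12.7   1.2  78.4   0.   12.5]
135 [0.52, 0.113, 0.155] [ -1.8  -4.4 -20.4  74.    0.   43.2]
135 [0.52, 0.113, 0.28] [-1.8 -6.1 -9.  87.1  0.  43.2]
180 [0.595, -0.225, 0.19] [-32.5  12.7   1.2  78.4   0.  -32.5]
180 [0.52, 0.113, 0.155] [ -1.8  -4.4 -20.4  74.    0.   -1.8]
180 [0.52, 0.113, 0.28] [-1.8 -6.1 -9.  87.1  0.  -1.8]
```

Run:
```python
from h import *
robot.move_pose([.597,-.225,.275],[180,0,20])
robot.pause(.2)
o=robot.observe(); c=robot.get_calibration("wrist"); np.save("hubcal.npy",c,allow_pickle=True)
im=robot.grab_frame("wrist"); cv2.imwrite("pics/w_hub.png",im)
print(o["time"],o["tool_pos"],o["tcp_rot"],o["q"].round(2),o["ft_force"])
print(proj(c,[o["tool_pos"]*[1,1,0]+[0,0,.0955]]))
```

```text
2.3167 [ 0.5967133  -0.22574385  0.27505168] [1.79995095e+02 2.60078485e-04 1.99340425e+01] [-32.44  12.44   9.68  87.24  -0.   127.62] [ 0.29610555  0.19291605 -0.69360928]
[[318.2658323  235.94819005]]
```

View pics/w_hub.png

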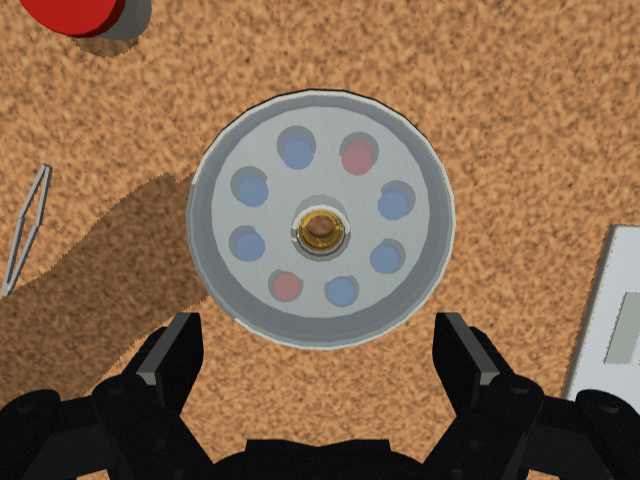

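Run:
```python
from h import *
im=cv2.imread("pics/w_hub.png")
cv2.imwrite("pics/w_hub_z.png",cv2.resize(im[190:275,265:378],None,fx=7,fy=7,interpolation=cv2.INTER_CUBIC))
```

```text
(no output)
```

View pics/w_hub_z.png

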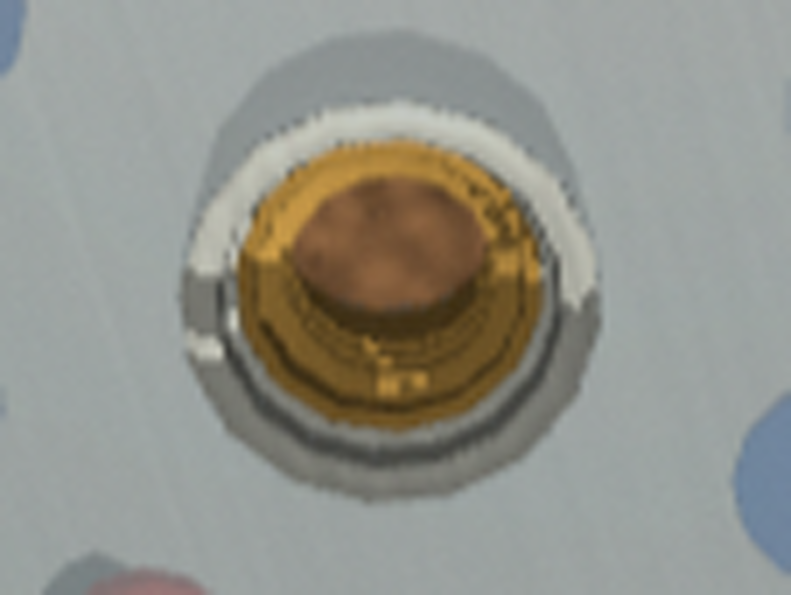

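```bash
python3 - <<'E'
from h import *
c=np.load("hubcal.npy",allow_pickle=True).item()
print(toplane(c,(320.86,233.0),.0955))
P=toplane(c,(320.86,233.0),.0955)
im=cv2.imread("pics/w_hub.png")
for r,z in((.016,.0955),(.0185,.0955),(.09,.095),(.013,.09),(.013,.085)):
    a=np.linspace(0,2*np.pi,200); pts=proj(c,np.c_[P[0]+r*np.cos(a),P[1]+r*np.sin(a),0*a+z])
    for p in pts: cv2.circle(im,tuple(int(v) for v in np.round(p)),0,(0,255,0),-1)
cv2.imwrite("pics/w_hub_o.png",cv2.resize(im[80:360,170:470],None,fx=2,fy=2))
E
python3 - <<'E'
from h import *
robot.move_pose([.5195,.1125,.284],[180,0,20])
robot.pause(.2)
o=robot.observe(); c=robot.get_calibration("wrist"); np.save("knobcal.npy",c,allow_pickle=True)
im=robot.grab_frame("wrist"); cv2.imwrite("pics/w_knob.png",im)
print(o["time"],o["tool_pos"],o["tcp_rot"],o["q"].round(2),o["ft_force"])
cv2.imwrite("pics/w_knob_z.png",cv2.resize(im[175:295,240:400],None,fx=5,fy=5,interpolation=cv2.INTER_CUBIC))
E
```

```text
[ 0.59919816 -0.22664827  0.0955    ]
3.875 [0.51989641 0.11158731 0.28385274] [-1.79999941e+02  1.32004721e-02  1.99158910e+01] [ -1.99  -6.16  -8.62  87.55  -0.   158.09] [0.07925949 0.22616056 0.36895371]
```

View pics/w_hub_o.png

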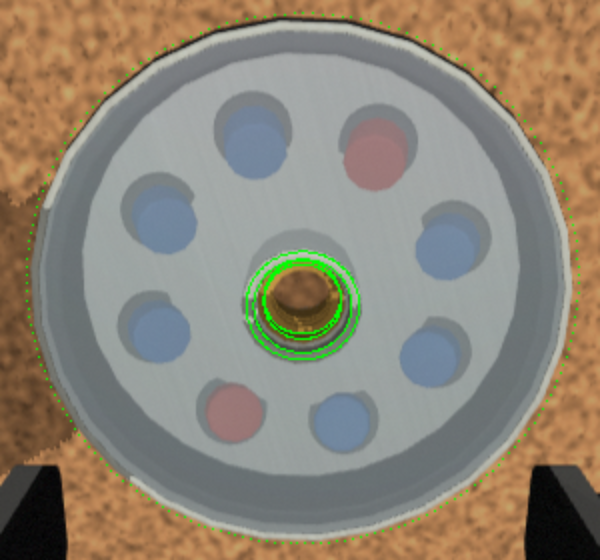

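View pics/w_knob.png

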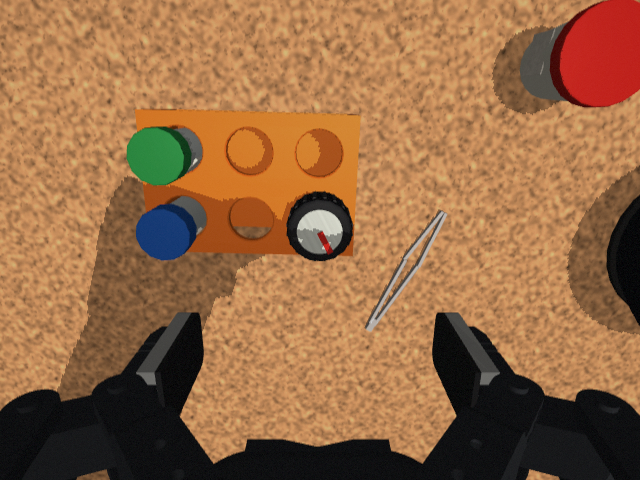

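View pics/w_knob_z.png

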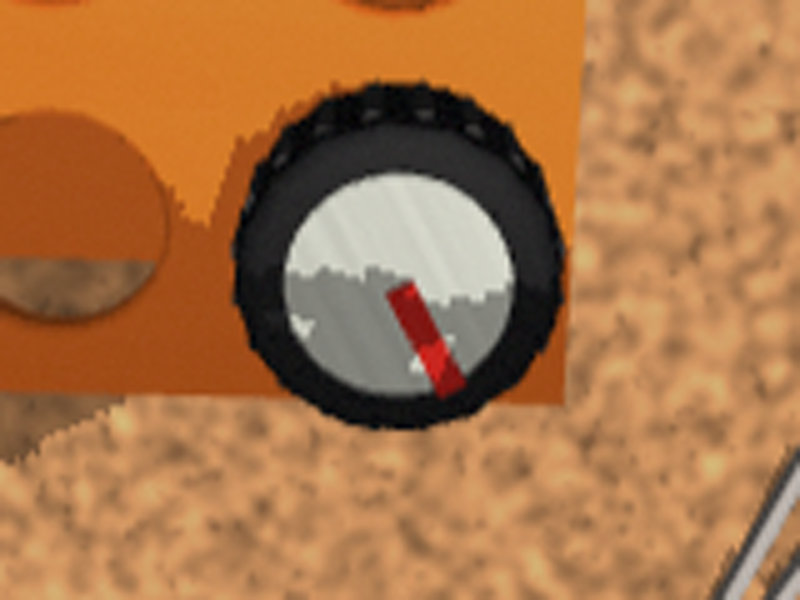

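Run:
```python
from h import *
c=np.load("knobcal.npy",allow_pickle=True).item()
P=toplane(c,(320,232),.103); print(P); np.save("knobest.npy",P)
robot.move_pose([P[0],P[1],.20],[180,0,20])
robot.line_to([P[0],P[1],.154],vel=.1,guard=8)
robot.pause(.15)
o=robot.observe(); print(o["time"],o["tool_pos"],o["ft_force"])
robot.set_gripper(0.03)
o=robot.observe(); print(o["time"],o["tool_pos"],o["tcp_rot"],o["ft_force"],o["gripper_width"])
cv2.imwrite("pics/s1.png",robot.grab_frame("scene")[190:310,340:500].repeat(5,0).repeat(5,1)); cv2.imwrite("pics/w1.png",robot.grab_frame("wrist"))
```

```text
[0.5223985  0.11133491 0.103     ]
5.1167 [0.5229611  0.1113314  0.15503431] [0.14820086 0.38523437 0.34820575]
5.5917 [0.5226684  0.11137354 0.15456665] [ 1.79985950e+02 -4.53157622e-02  2.00049178e+01] [-0.92732279  0.68219162  4.87659049] 0.04215003759908022
```

View pics/s1.png

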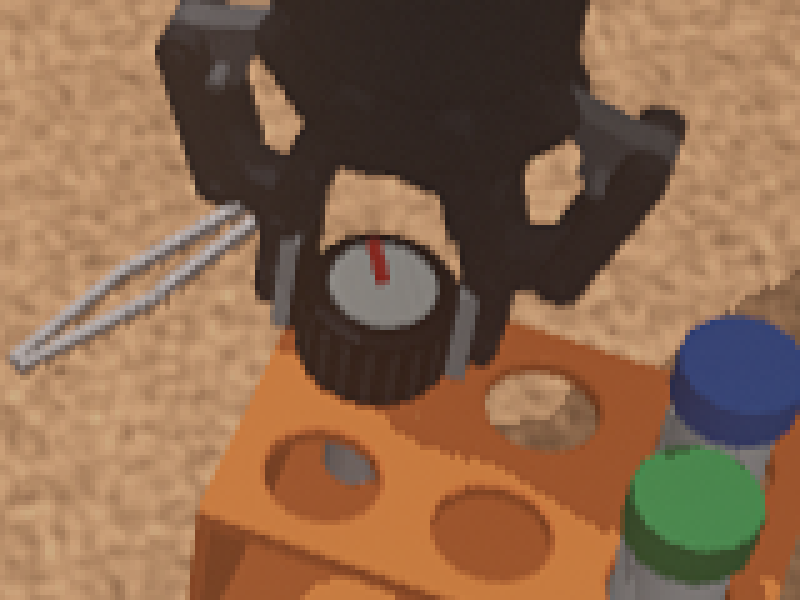

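View pics/w1.png

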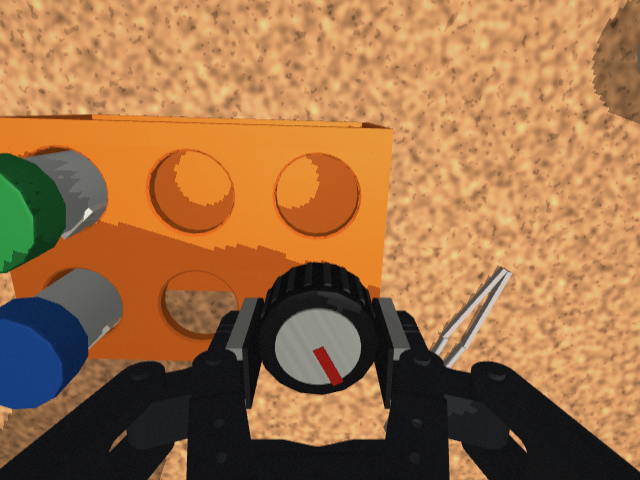

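Run:
```python
from h import *
P=np.load("knobest.npy")
robot.set_gripper(0.07)
robot.move_pose([P[0],P[1],.151],[180,0,110])
robot.pause(.1)
o=robot.observe(); print(o["time"],o["tool_pos"],o["ft_force"])
robot.set_gripper(0.03)
robot.pause(.1)
o=robot.observe(); print(o["time"],o["tool_pos"],o["tcp_rot"],o["ft_force"],o["gripper_width"],o["q"])
cv2.imwrite("pics/w2.png",robot.grab_frame("wrist"))
```

```text
7.575 [0.52241142 0.1113269  0.15100226] [ 0.1445171  -0.3240966   0.51482887]
8.0333 [0.52265103 0.11135211 0.15140582] [1.79960699e+02 1.33078197e-02 1.09996276e+02] [ 0.55745511 -0.14312053  4.14159593] 0.04240028067162313 [-2.00940294e+00 -3.87005166e+00 -2.02752912e+01  7.35533363e+01
  2.38768962e-03  6.79943169e+01]
```

View pics/w2.png

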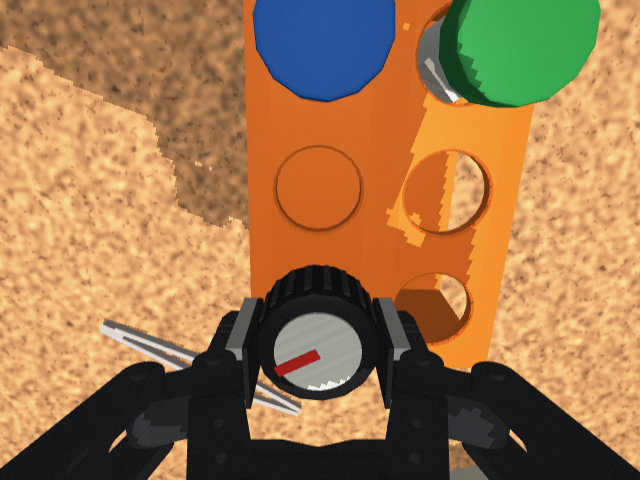

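Run:
```python
from h import *
im=cv2.imread("pics/w2.png")
crop=im[300:405,250:390]
cv2.imwrite("pics/w2z.png",cv2.resize(crop,None,fx=5,fy=5,interpolation=cv2.INTER_CUBIC))
o=robot.observe(); c=robot.get_calibration("wrist"); tp=o["tool_pos"]
print(proj(c,[[tp[0],tp[1],.103]]))
for z in (.101,.103,.105): print(z,(toplane(c,(317.8,351),z)-tp))
```

```text
[[314.83608339 350.74628606]]
0.101 [ 0.00145173 -0.00099877 -0.0503903 ]
0.103 [ 0.00099339  0.00025412 -0.0483903 ]
0.105 [ 0.00053505  0.00150701 -0.0463903 ]
```

View pics/w2z.png

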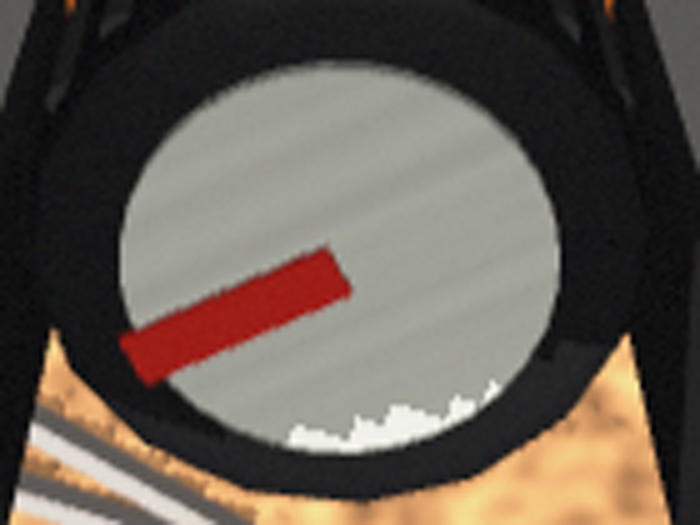

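Run:
```python
from h import *
o=robot.observe(); tp=o["tool_pos"]; np.save("knobtrue.npy",tp)
robot.set_gripper(0.07)
robot.line_to([tp[0],tp[1],.18],vel=.1)
robot.move_pose([.5195,.1125,.284],[180,0,20]); robot.pause(.2)
o=robot.observe(); c=robot.get_calibration("wrist"); np.save("knobcal2.npy",c,allow_pickle=True)
im=robot.grab_frame("wrist"); cv2.imwrite("pics/w_knob2.png",im)
print(o["time"],o["tool_pos"],o["tcp_rot"],proj(c,[[tp[0],tp[1],.103]]))
a=cv2.imread("pics/w_knob.png")
cv2.imwrite("pics/w_knob_z2.png",np.hstack([cv2.resize(x[190:280,280:360],None,fx=5,fy=5,interpolation=cv2.INTER_CUBIC) for x in (a,im)]))
```

```text
10.5083 [0.51940561 0.11249457 0.28369209] [-1.79989601e+02  2.52607130e-02  2.00262593e+01] [[321.69595788 231.47926805]]
```

View pics/w_knob_z2.png

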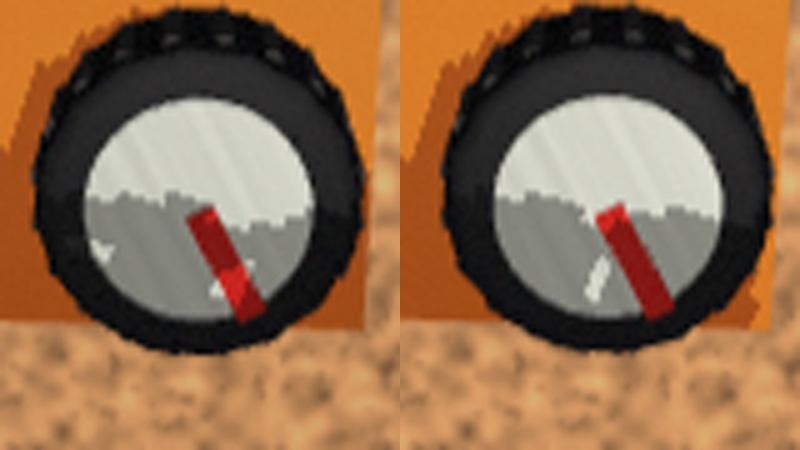

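Run:
```python
from h import *
tp=np.load("knobtrue.npy")
robot.move_pose([tp[0],tp[1],.18],[180,0,110])
robot.line_to([tp[0],tp[1],.151],vel=.08)
robot.set_gripper(0.03); robot.pause(.1)
o=robot.observe(); print(o["time"],o["tool_pos"],o["tcp_rot"],o["ft_force"],o["gripper_width"])
t0=o["tool_pos"]
robot.line_to([tp[0],tp[1],.27],vel=.15); robot.pause(.2)
for i in range(4):
    o=robot.observe(); print(o["time"],o["tool_pos"],o["ft_force"],o["gripper_width"]); robot.pause(.02)
np.save("grip.npy",t0)
cv2.imwrite("pics/w3.png",robot.grab_frame("wrist")); cv2.imwrite("pics/s3.png",robot.grab_frame("scene"))
```

```text
12.925 [0.52309749 0.11131526 0.15186297] [1.79929186e+02 3.02912464e-02 1.10000695e+02] [-0.56311262 -0.20688317  6.62828121] 0.042219885035032406
14.0667 [0.52222826 0.11136218 0.26896211] [ 0.15737531 -0.22673478 -2.89356703] 0.04196612077614478
14.0833 [0.52228461 0.1113088  0.26906476] [ 0.06366547 -0.41263225 -2.07618252] 0.042532810921310255
14.1 [0.52230506 0.11134251 0.2691452 ] [ 0.5602925   0.91057258 -2.02239256] 0.04263475517967406
14.1167 [0.52231981 0.11133489 0.26917988] [ 0.41986209  0.65706421 -1.98536726] 0.04236901844714066
```

View pics/w3.png

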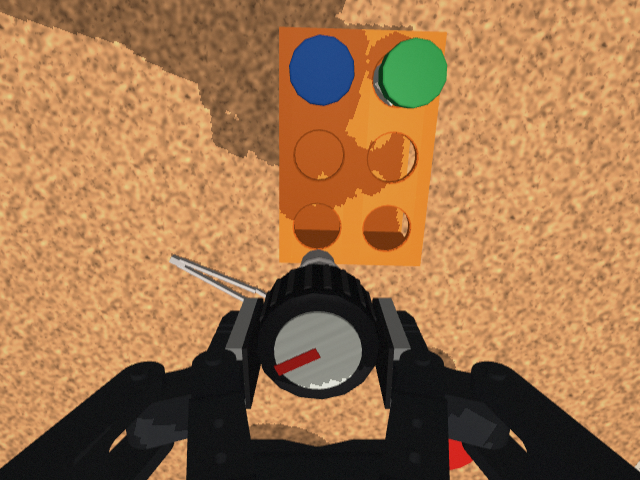

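View pics/s3.png

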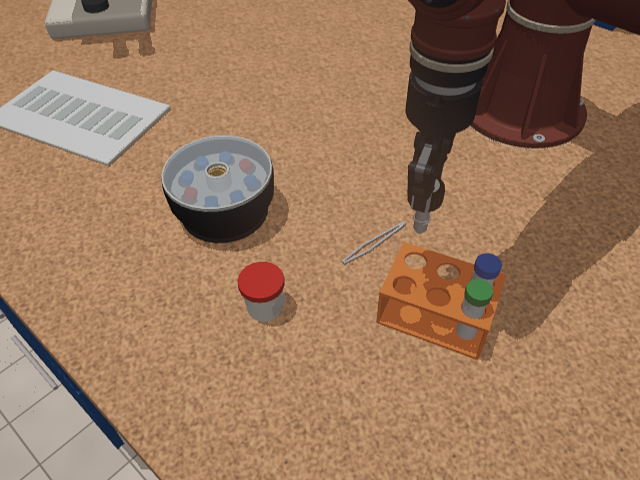

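Run:
```python
from h import *
H=[.5992,-.2266]
robot.move_pose([*H,.27],[180,0,137.5]); robot.pause(.25)
f0=[]
for i in range(6):
    o=robot.observe(); f0.append(np.r_[o["ft_force"],o["torque"]]); robot.pause(.02)
f0=np.mean(f0,0); np.save("f0.npy",f0)
print(o["time"],o["tool_pos"],o["tcp_rot"],f0,o["q"])
print(robot.line_to([*H,.225],vel=.1,guard=6)); robot.pause(.1)
o=robot.observe(); print(o["time"],o["tool_pos"],o["ft_force"]-f0[:3])
cv2.imwrite("pics/w4.png",robot.grab_frame("wrist")); cv2.imwrite("pics/s4.png",cv2.resize(robot.grab_frame("scene")[90:240,130:330],None,fx=4,fy=4,interpolation=cv2.INTER_CUBIC))
```

```text
15.875 [ 0.59934045 -0.22598624  0.27015497] [1.79995620e+02 1.04620235e-02 1.37540893e+02] [-1.37627456e-01  2.24510767e-01 -1.82225100e+00  2.18532743e-02
  1.51037099e-02 -7.40210869e-04] [-3.23336587e+01  1.28603565e+01  9.65117370e+00  8.67797481e+01
  2.47228010e-03  1.01254481e+01]
False
16.5917 [ 0.59954118 -0.22681879  0.22600836] [ 0.24607597 -0.80045713  0.26686119]
```

View pics/w4.png

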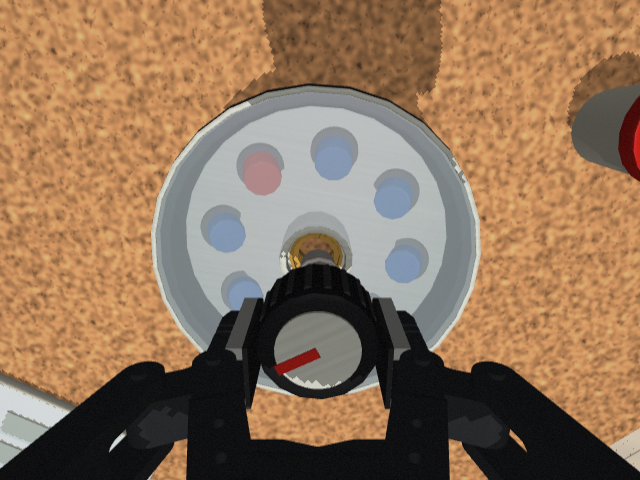

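View pics/s4.png

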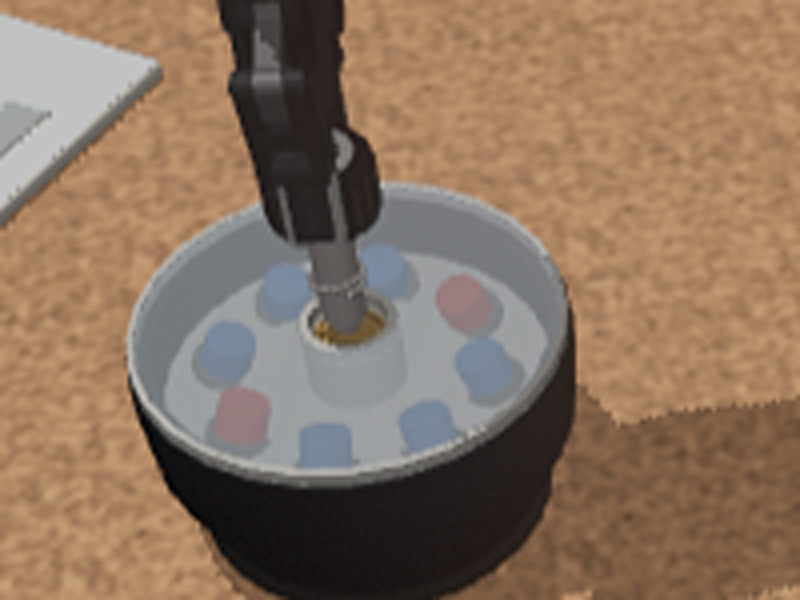

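```bash
cat >> h.py <<'E'
f0=np.load("f0.npy") if __import__("os").path.exists("f0.npy") else np.zeros(6)
def rd(n=5,dt=.02,pr=True,tag=""):
    L=[];P=[]
    for i in range(n):
        o=robot.observe(); L.append(np.r_[o["ft_force"],o["torque"]]-f0); P.append(o["tool_pos"]); robot.pause(dt)
    L=np.mean(L,0);P=np.mean(P,0)
    if pr: print(tag,round(o["time"],2),"p",(P*1000).round(2),"rot",o["tcp_rot"].round(2),"F",L[:3].round(2),"M",L[3:].round(3),"j6",round(o["q"][5],1),"w",round(o["gripper_width"]*1000,1),flush=True)
    return P,L,o
E
python3 - <<'E'
from h import *
H=[.5992,-.2266]
print(robot.line_to([*H,.203],vel=.06,guard=6)); rd()
print(robot.line_to([*H,.190],vel=.012,guard=3)); rd()
E
```

```text
False
 17.27 p [ 599.04 -226.52  202.69] rot [-1.7999e+02 -2.0000e-02  1.3750e+02] F [ 0.01 -0.73 -0.28] M [-0.143  0.126  0.002] j6 10.1 w 42.2
True
 17.97 p [ 599.14 -226.65  197.24] rot [-179.99   -0.    137.5 ] F [-0.55 -0.09  6.68] M [ 0.021  0.018 -0.002] j6 10.1 w 42.1
```

```bash
cat > back.py <<'E'
from h import *
import sys
H=[.5992,-.2266]
yaw=float(sys.argv[1]); zc=float(sys.argv[2]); n=int(sys.argv[3]); step=float(sys.argv[4])
for i in range(n):
    yaw+=step; zc+=step/36000
    robot.line_to([*H,zc],vel=.002,rotation=[180,0,yaw])
    P,L,o=rd(3,.015,tag=f"{i} yaw{yaw:.1f} zc{zc*1e3:.2f}")
    if L[2]<1.2:
        print("low force"); break
    zc+=np.clip((L[2]-4.5)*4e-5,-4e-4,4e-4)
print("END",yaw,zc)
E
python3 back.py 137.5 0.1972 3 5
```

```text
0 yaw142.5 zc197.34 18.57 p [ 599.14 -226.66  197.4 ] rot [-179.99   -0.    142.46] F [-2.07 -0.86  4.93] M [-0.15   0.525 -0.046] j6 5.2 w 42.4
1 yaw147.5 zc197.49 18.88 p [ 599.25 -226.55  197.51] rot [179.99   0.   147.35] F [-1.7   0.03  4.65] M [-0.068  0.406  0.036] j6 0.3 w 42.4
2 yaw152.5 zc197.64 19.18 p [ 599.23 -226.54  197.63] rot [179.99  -0.   152.28] F [-1.18  0.12  4.67] M [0.003 0.378 0.026] j6 -4.7 w 42.1
END 152.5 0.19764683461616406
```

```bash
python3 back.py 152.5 0.19764683461616406 16 5
```

```text
0 yaw157.5 zc197.79 19.48 p [ 599.25 -226.56  197.77] rot [179.99   0.   157.26] F [-0.99  0.1   4.43] M [0.023 0.336 0.045] j6 -9.6 w 42.5
1 yaw162.5 zc197.92 19.77 p [ 599.24 -226.53  197.88] rot [179.99   0.   162.26] F [-0.91  0.17  4.73] M [0.07  0.289 0.034] j6 -14.6 w 42.1
2 yaw167.5 zc198.07 20.07 p [ 599.24 -226.53  198.  ] rot [179.99   0.   167.25] F [-0.68  0.73  3.72] M [0.111 0.182 0.056] j6 -19.6 w 42.5
3 yaw172.5 zc198.18 20.38 p [ 599.23 -226.57  198.13] rot [180.     0.   172.25] F [-0.77  0.07  4.3 ] M [0.097 0.173 0.026] j6 -24.6 w 42.3
4 yaw177.5 zc198.31 20.68 p [ 599.2  -226.61  198.22] rot [180.    -0.   177.25] F [-0.9   0.2   2.67] M [0.061 0.133 0.004] j6 -29.6 w 42.4
5 yaw182.5 zc198.37 20.98 p [ 599.21 -226.65  198.31] rot [-180.      0.   -177.75] F [-0.29 -0.73  2.98] M [-0.029  0.082  0.007] j6 -34.6 w 42.5
6 yaw187.5 zc198.45 21.27 p [ 599.2  -226.64  198.36] rot [-180.     -0.   -172.75] F [ 0.27 -0.23  2.41] M [-0.098  0.02   0.008] j6 -39.6 w 42.0
7 yaw192.5 zc198.51 21.57 p [ 599.13 -226.63  198.35] rot [ 1.8000e+02 -1.0000e-02 -1.6775e+02] F [ 0.18 -0.69  1.16] M [-0.199  0.051  0.014] j6 -44.6 w 42.8
low force
END 192.5 0.1985076847690077
```

Run:
```python
from h import *
H=[.5992,-.2266]
print(robot.line_to([*H,.1976],vel=.004,rotation=[180,0,192.5],guard=3)); rd()
```

```text
False
 22.03 p [ 599.27 -226.64  197.82] rot [-1.7999e+02  1.0000e-02 -1.6753e+02] F [-0.63 -0.17  4.  ] M [-0.055  0.116 -0.006] j6 -44.9 w 42.3
```

```bash
python3 back.py 192.5 0.1977 3 5
python3 - <<'E'
from h import *
cv2.imwrite("pics/w5.png",robot.grab_frame("wrist"))
E
```

```text
0 yaw197.5 zc197.84 22.33 p [ 598.9  -226.52  197.32] rot [ 1.7997e+02 -5.0000e-02 -1.6266e+02] F [-0.7  -1.07 -0.25] M [-0.177  0.265 -0.   ] j6 -49.7 w 42.2
low force
END 197.5 0.19783888888888887
```

View pics/w5.png

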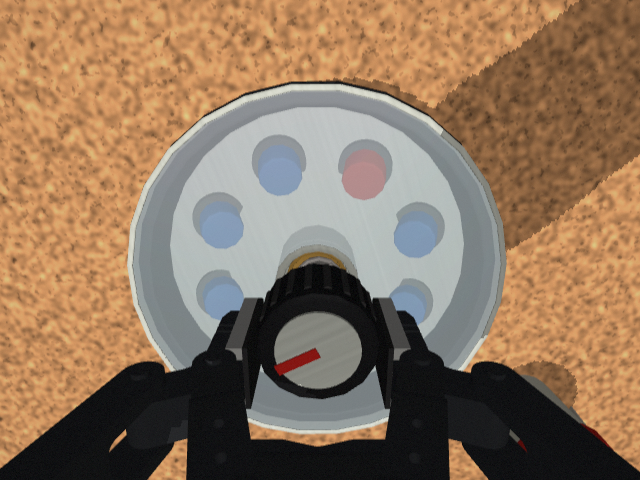

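Run:
```python
from h import *
H=[.5992,-.2266]
rd()
print(robot.line_to([*H,.1925],vel=.01,guard=3)); rd()
```

```text
22.47 p [ 598.85 -226.45  197.21] rot [ 1.7995e+02 -5.0000e-02 -1.6261e+02] F [-1.05 -0.96 -0.07] M [-0.119  0.36   0.031] j6 -49.8 w 42.3
True
 22.98 p [ 599.23 -226.68  194.05] rot [-179.98   -0.   -162.52] F [-0.63 -0.31  7.15] M [-0.056  0.104 -0.007] j6 -49.9 w 42.3
```

```bash
cat > fwd.py <<'E'
from h import *
import sys
H=[.5992,-.2266]
yaw=float(sys.argv[1]); zc=float(sys.argv[2]); n=int(sys.argv[3]); step=float(sys.argv[4]); Ft=float(sys.argv[5])
for i in range(n):
    yaw-=step; zc-=step/36000
    robot.line_to([*H,zc],vel=max(.002,step/36000/.3),rotation=[180,0,yaw])
    P,L,o=rd(3,.015,tag=f"{i} yaw{yaw:.1f} zc{zc*1e3:.2f}")
    if np.linalg.norm(L[:3])>15: print("HIGH"); break
    zc+=np.clip((L[2]-Ft)*4e-5,-4e-4,4e-4)
print("END",yaw,zc)
E
python3 fwd.py 197.5 .1941 4 8 3
```

```text
0 yaw189.5 zc193.88 23.57 p [ 599.23 -226.54  193.93] rot [ 1.8000e+02  1.0000e-02 -1.7042e+02] F [-0.89  0.82  3.12] M [0.145 0.222 0.006] j6 -42.0 w 42.3
1 yaw181.5 zc193.66 23.91 p [ 599.2  -226.65  193.7 ] rot [-179.99    0.   -178.27] F [-1.65 -0.14  3.44] M [ 0.065  0.279 -0.024] j6 -34.1 w 41.9
2 yaw173.5 zc193.46 24.25 p [ 599.21 -226.67  193.51] rot [-179.99    0.    173.79] F [-1.11  0.1   3.65] M [0.011 0.264 0.01 ] j6 -26.2 w 42.5
3 yaw165.5 zc193.26 24.59 p [ 599.2  -226.65  193.28] rot [-179.99   -0.    165.81] F [-0.95  0.1   3.85] M [-0.03   0.283 -0.011] j6 -18.2 w 41.9
END 165.5 0.19329345848090776
```

```bash
python3 fwd.py 165.5 .1933 16 12 3
```

```text
0 yaw153.5 zc192.97 25.0 p [ 599.14 -226.64  192.96] rot [-1.7999e+02 -1.0000e-02  1.5381e+02] F [-1.83 -0.32  4.04] M [-0.07   0.342  0.003] j6 -6.2 w 42.2
1 yaw141.5 zc192.67 25.41 p [ 599.15 -226.64  192.63] rot [-179.99   -0.    141.81] F [-1.36 -0.88  4.06] M [-0.074  0.395  0.007] j6 5.8 w 42.2
2 yaw129.5 zc192.38 25.82 p [ 599.1  -226.64  192.3 ] rot [-1.7999e+02 -1.0000e-02  1.2981e+02] F [-1.56 -0.64  3.23] M [-0.156  0.506 -0.03 ] j6 17.8 w 42.3
3 yaw117.5 zc192.06 26.23 p [ 599.13 -226.63  191.95] rot [-179.99   -0.    117.81] F [-2.13 -1.01  2.45] M [-0.172  0.555  0.029] j6 29.8 w 42.3
4 yaw105.5 zc191.70 26.63 p [ 599.13 -226.61  191.63] rot [-179.99   -0.    105.81] F [-2.43 -0.6   2.45] M [-0.18   0.627 -0.019] j6 41.8 w 42.3
5 yaw93.5 zc191.35 27.04 p [ 599.16 -226.62  191.3 ] rot [-179.99   -0.     93.81] F [-2.29 -0.26  2.  ] M [-0.16   0.645 -0.012] j6 53.8 w 42.3
6 yaw81.5 zc190.98 27.45 p [ 599.19 -226.59  190.95] rot [-180.     -0.     81.81] F [-2.31 -0.24  1.99] M [-0.071  0.654 -0.009] j6 65.8 w 42.0
7 yaw69.5 zc190.60 27.86 p [ 599.2  -226.6   190.62] rot [
[... 586 characters left out ...]
9.99  -0.    21.81] F [-1.55 -0.21  3.32] M [0.01  0.46  0.014] j6 125.8 w 42.4
12 yaw9.5 zc188.96 29.9 p [ 599.24 -226.67  188.98] rot [179.99  -0.     9.81] F [-1.41 -0.23  2.5 ] M [-0.026  0.375 -0.015] j6 137.8 w 41.9
13 yaw-2.5 zc188.60 30.31 p [ 599.2  -226.68  188.65] rot [179.99  -0.    -2.19] F [-1.72 -0.    2.79] M [-0.059  0.444 -0.007] j6 149.8 w 42.3
14 yaw-14.5 zc188.26 30.72 p [ 599.2  -226.69  188.32] rot [ 1.7999e+02 -1.0000e-02 -1.4190e+01] F [-2.01 -0.59  3.29] M [-0.11   0.473 -0.033] j6 161.8 w 42.3
15 yaw-26.5 zc187.94 31.12 p [ 599.17 -226.66  187.98] rot [179.99  -0.   -26.19] F [-1.85 -0.51  3.81] M [-0.149  0.569  0.005] j6 173.8 w 42.1
END -26.5 0.18797077335095755
```

Run:
```python
from h import *
cv2.imwrite("pics/w6.png",robot.grab_frame("wrist"))
robot.set_gripper(0.07); rd(tag="open")
o=robot.observe(); q=np.array(o["q"]); q[5]-=180
robot.goto_joints(q); rd(tag="rot")
cv2.imwrite("pics/w7.png",robot.grab_frame("wrist"))
robot.set_gripper(0.03); robot.pause(.1); rd(tag="grip")
cv2.imwrite("pics/w8.png",robot.grab_frame("wrist"))
cv2.imwrite("pics/w678.png",np.hstack([cv2.resize(cv2.imread(f"pics/w{i}.png")[180:420,190:450],None,fx=1,fy=1) for i in (6,7,8)]))
```

```text
open 31.64 p [ 599.29 -226.55  187.91] rot [-1.7999e+02 -1.0000e-02 -2.6470e+01] F [-0.38 -0.37  1.73] M [-0.032 -0.026  0.03 ] j6 174.1 w 70.0
rot 34.38 p [ 599.26 -226.57  187.91] rot [1.7999e+02 1.0000e-02 1.5350e+02] F [-0.15 -0.19  1.6 ] M [-0.033 -0.01  -0.001] j6 -5.9 w 69.7
grip 34.97 p [ 599.32 -226.69  188.27] rot [-1.7999e+02  3.0000e-02  1.5352e+02] F [-1.19 -0.41  5.85] M [-0.092  0.26  -0.004] j6 -5.9 w 42.2
```

View pics/w678.png

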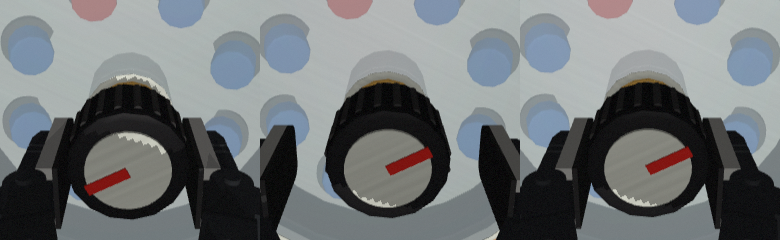

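```bash
python3 fwd.py 153.5 .18815 12 11.6 3
```

```text
0 yaw141.9 zc187.83 35.42 p [ 599.24 -226.58  187.95] rot [1.7999e+02 1.0000e-02 1.4211e+02] F [-0.83  0.89  6.3 ] M [ 0.096  0.258 -0.031] j6 5.5 w 42.3
1 yaw130.3 zc187.64 35.82 p [ 599.15 -226.61  187.66] rot [-180.     -0.    130.59] F [-2.08  0.21  6.17] M [ 0.097  0.446 -0.057] j6 17.0 w 42.2
2 yaw118.7 zc187.44 36.22 p [ 599.13 -226.63  187.35] rot [-1.7999e+02 -1.0000e-02  1.1901e+02] F [-1.86 -0.5   5.95] M [-0.004  0.507 -0.017] j6 28.6 w 42.4
3 yaw107.1 zc187.24 36.62 p [ 599.11 -226.63  187.04] rot [-1.7998e+02 -1.0000e-02  1.0741e+02] F [-1.6  -1.13  4.4 ] M [-0.094  0.52  -0.022] j6 40.2 w 42.2
4 yaw95.5 zc186.97 37.02 p [ 599.12 -226.61  186.77] rot [-1.7998e+02 -1.0000e-02  9.5820e+01] F [-2.61 -0.52  3.45] M [-0.156  0.617 -0.021] j6 51.8 w 42.0
5 yaw83.9 zc186.67 37.42 p [ 599.13 -226.61  186.48] rot [-179.99   -0.     84.22] F [-2.23 -0.86  3.37] M [-0.194  0.596  0.045] j6 63.4 w 42.1
6 yaw72.3 zc186.36 37.82 p [ 599.15 -226.58  186.2 ] rot [-179.99   -0.     72.62] F [-2.42 -0.86  2.31] M [-0.165  0.617  0.024] j6 75.0 w 42.3
7 yaw60.7 zc186.01 38.22 p [ 599.18 -226.6   185.89] rot [-179.99    0.     61.02] F [-2.3  -1.2   1.72] M [-0.16   0.616  0.014] j6 86.6 w 42.7
8 yaw49.1 zc185.64 38.62 p [ 599.19 -226.6   185.6 ] rot [-180.     -0.     49.42] F [-2.39 -0.73  1.66] M [-0.142  0.62  -0.014] j6 98.2 w 42.4
9 yaw37.5 zc185.26 39.02 p [ 599.2  -226.63  185.28] rot [180.     0.    37.82] F [-2.5  -0.52  2.63] M [-0.103  0.648  0.001] j6 109.8 w 42.3
10 yaw25.9 zc184.92 39.42 p [ 599.24 -226.64  184.99] rot [179.99  -0.    26.22] F [-2.66 -0.41  2.5 ] M [-0.129  0.659  0.005] j6 121.4 w 42.0
11 yaw14.3 zc184.58 39.82 p [ 599.24 -226.64  184.66] rot [179.99  -0.    14.62] F [-2.54 -0.31  3.28] M [-0.118  0.702 -0.001] j6 133.0 w 42.3
END 14.300000000000034 0.18459263626687988
```

Run:
```python
from h import *
robot.pause(.2); rd(8,tag="final")
w=robot.grab_frame("wrist"); s=robot.grab_frame("scene")
cv2.imwrite("pics/fin.png",np.hstack([w[100:420,160:480],cv2.resize(s[110:240,150:300],None,fx=2.9,fy=2.47,interpolation=cv2.INTER_CUBIC)[:320]]))
```

```text
final 40.15 p [ 599.23 -226.62  184.64] rot [180.    -0.    14.36] F [-2.76 -0.71  3.17] M [-0.121  0.709  0.002] j6 133.3 w 42.5
```

View pics/fin.png

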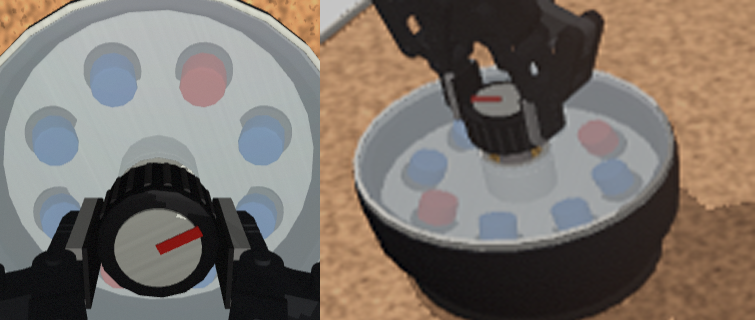

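The final picture shows the knob upright between the jaws, just above the hub. The stripe is unmoved relative to the jaws since the regrip, and the forces are small and steady. I am handing the job in.

Run:
```python
from h import *
print(robot.job_done())
```

```text
the job is handed in; nothing more can be done
None
```

The lid screw is in the hub, started by one full turn, and still gripped upright. I handed the job in at about 40 s of the 72 s allowed. The hand-in reports no verdict, so the points below are my own readings.

- **Pick-up and placing:** I gripped the knob twice at right angles to centre it, lifted the screw from the rack and lowered it into the hub. It first touched the thread with about 7 N, an estimated 3.5 mm above the dropped level.
- **Backward turn:** I turned it about 60° anticlockwise under a light 2–5 N press. It dropped close to the angle its first height predicted, then came to rest about 4 mm lower.
- **Forward turn:** I turned it clockwise 224°, regripped, and turned it 139° more, 363° in all. The force between tool and screw stayed below about 7 N.

**Last checks:** The tool was vertical to within 0.01°, with 3 N of downward press and about 3 N sideways. The jaws were at 42 mm on the knob, and the stripe showed no turning slip in the grip.

**What disagreed:**
- The drop measured about 4.3 mm at most, not 5 mm. The screw probably slid slightly in the grip.
- The tool sank about 9.3 mm, while the turn count gives about 10 mm. Closing the jaws at the regrip raised the tool by roughly 0.3 mm. Both figures are within the ±2.5 mm allowed.
- The close-up wrist view put the knob about 1 mm off the tool axis, which the higher view did not show. The scene camera placed the hub about 6 mm from where the top camera put it. I used the wrist camera's figure.

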